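# Close the food processor and hold it on pulse

## Robot

A 6-joint arm with a two-finger parallel gripper is mounted at the origin on a cart in front of the work surface, level with it; the furniture and walls round the work are solid. World frame = base frame: x ahead of the robot, y to its left, z up, the work surface at z = 0. Lengths are in m, angles in rad, forces in N, time in s.
With the tool pointing down it reaches from about 0.35 to 0.975 m from the base axis. Payload 4.9 kg.
Tool frame: the origin (TCP) lies between the finger pads; the fingertips stand 22 mm ahead of it and the grasp point (between the pads) lies 3 mm ahead of it; z points along the fingers, y is the line along which they close (so a half turn about z gives the same grasp; the last joint's range is limited). The gripper opens to 85 mm and grips with 20 to 120 N. Pads are 22 mm wide; open, the fingers measure 114 mm over their backs; the gripper's body (76 mm by 85 mm) begins 54 mm behind the grasp point. The pads swing forward as they close: fully open they stand 13 mm farther back than shut.
Start: joints at [-1.385, 0.053, 1.613, -0, 1.476, -0.119], TCP at [0.188, -0.596, 0.253] pointing down, gripper open.
Joint ranges: [-3.01, 3.01], [-1.01, 2.22], [0.06, 2.58], [-1.02, 4.17], [0.09, 2.62], [-3.14, 3.14]. Speed limits (rad/s): [2.57, 2.57, 3.14, 3.14, 3.14, 3.14].

## Interface

Orientations are given as a unit quaternion [w, x, y, z].
In Python, from plant import state, grab_frame, get_calibration, job_done, recognise, regions_of gives the robot as it stands.
- The arm moves only by the tool apply_moves, never from a script. Its argument "targets" is a list of rows, each an object with "translation": the shift along the tool's x, y, z normalised to -1 to 1, where 1 is 100 mm, a list of three; "twist": the turn about the tool's z normalised to -1 to 1, where 1 is 0.1 rad; "hand": the opening, from 0 (shut) to 1 (fully open). A call has 1 to 8 rows; each row shifts and turns the commanded pose from where the row before left it, along the tool's axes as they then stand; what a row does not reach is not made up. A row lasts 1/10 s, in which the tool goes at most 50 mm and 8.59 degrees, less where a joint would pass 70% of its speed; a pose out of reach is approached as far as the arm can. A call with a number of a shift or a turn outside -1 to 1 is refused whole. A call with a gripper value outside its range is refused whole. The fingers move at their own pace and stop on an object; the grip force is fixed at half the most. Time passes only in rows, so rows that do not move let the fingers close. It gives the time, the measured TCP pose, the force, the opening and the grip force at its end, in the units of the state.
- state(): the state, without advancing time (a new reading comes with each control period).
- grab_frame(name): name is "scene" or "top" or "wrist"; returns the picture (384x512x3 uint8, red, green, blue); there is no depth.
- get_calibration(name): a dict with "camera_matrix" (3x3 intrinsics, pixels), "pose" (4x4, takes a point from camera to world coordinates). Camera axes: x right, y up, looking along -z (the intrinsics and any distortion apply to the point x, -y, -z); pixel columns grow to the right and rows downward; lengths in m; the calibration is good to about 2 mm. A picture is of the moment at which its call begins: read the wrist's pose just before it. get_calibration takes no time and is no camera call; for the wrist camera it gives the pose at the moment of the call.
- job_done(): hands the job in; it is judged then, once.
Trained networks look in the newest picture that a camera, given by its name, has taken for a name from the list of things; names that differ only in an ending like _2 or _b are one class to them, and where a whole thing is asked for, a point or a joint stands for the part that bears it (a point fixed in the world has none). Each returns a list of dicts, best first, with "score" (0 to 1); they miss things now and then, are a little off and sometimes report something else, mostly with a low value. They report only what shows in the picture. A call takes as long as a camera call.
- recognise(camera, query): "point" ([x, y, z] in m, in world coordinates, good to about 4 mm: the middle of the surface that is visible of it).
- regions_of(camera, query): "pixels" (384x512 bool, what is visible of it).
The state is a dict: "time": time; "joint_pos": joint angles; "joint_vel": joint speeds; "joint_efforts": joint torques, N m; "tool_pos": TCP position; "tool_rot": TCP orientation; "contact_force": force on the tool from outside, world axes, zero at the start; "ft_torque": the same for the moment, N m; "gripper_width": opening from 0.0 (shut) to 1.0 (fully open); "grasp_force": force on a finger pad.
Only numpy, scipy, OpenCV 4.12 (cv2) and the standard library are available. Lean on these libraries where they do the work, as an engineer would, in place of code of your own. Each camera call takes 0.05 s, during which the arm holds its last target. There are 200 camera calls.

## Task

There are hazelnuts in the food processor's bowl. Put the lid on the bowl, tongue down in the pocket of the bowl's handle and fully home, and let go of it; only then turn the dial clockwise, past its two click stops, round to the three dots (pulse), and keep it there against its spring: finish while still holding the dial on pulse. Leave the other things on the worktop where they are.

Things in the scene. Friction and masses are not known exactly. Their poses are not given: they have to be found in the camera images.
- processor: White food processor, fixed; 195 mm deep with the handle, 303 mm wide. Origin on the worktop under its middle; x points away from its front (the bowl's handle is toward -x), y to its left, z up. The clear round bowl stands on a low platform, axis at x 0, y +75 mm; the motor tower (150 x 112 mm, flat top at z 118 mm) is to its right, the dial's vertical axis at x 0, y -90 mm.
- bowl_mouth (a point): Centre of the bowl's rim, rim height (140 mm above the worktop). Bowl inside diameter 138 mm at the rim, outside 144 mm. Axes as the processor's.
- pocket (a point): The pocket at the head of the bowl's handle that takes the lid's tongue: 24 mm wide across (along the processor's y), 88 mm in front (-x) of the bowl's axis; the point is given at rim height. The pocket is open above and its floor lies 18 mm below the rim.
- lid_rim (a point): The smoke-grey clear lid, loose, 0.11 to 0.22 kg: a disc 149 mm across, 5 mm thick, with a spigot ring below (131 mm across, 12 mm deep, 4 mm play in the bowl) and a feed chute on top. The point: centre of the disc's underside, which sits on the bowl's rim. Lid axes: z up, x away from its tongue. Seated: this point at bowl_mouth, axes parallel to the processor's.
- lid_chute (a point): Where to grasp the lid: centre of the closed feed chute with its white pusher, a rounded block on the lid 36 mm along the lid's x, 58 mm along its y, 58 mm high above the disc. The point is 36 mm above the underside of the disc (48 mm above the worktop when the lid lies there; the chute's top is 27 mm higher than the point), 18 mm along the lid's +y from the lid's centre. Axes as the lid's.
- lid_tongue (a point): The lid's tongue, 14 mm wide, sticking out 24 mm beyond the disc's edge toward the lid's -x and reaching 9 mm below the underside of the disc; the point is 88 mm from the lid's centre, at the height of the underside of the disc.
- dial_grip (a point): The black dial on the motor tower: a skirt 58 mm across, 6 mm high, with an upright bar grip 52 mm long, 16 mm thick, its top 42 mm above the tower's top. The point is on the dial's axis, 30 mm above the tower's top. Its x axis runs along the bar toward the pointer line and turns with the dial; z up. At off the pointer aims 0.70 rad left of the processor's x axis.
- dial (a joint): Angle of the dial, rad, growing clockwise seen from above: 0 off (ring mark), two click stops that hold by themselves near 0.45 (one dot) and 0.90 (two dots), 1.35 pulse (three dots), hard stop 1.40. A spring turns it back: at pulse nothing holds it, and let go it springs back to the second stop. Up to 0.13 N m to turn over a click, 0.07 N m to hold it on pulse.
- honey: Bystander: honey jar with black cap, 63 mm wide, 94 mm high; origin under its middle.
- small_bowl: Bystander: blue-green bowl, 135 mm wide, 69 mm high; origin under its middle.
- spoon: Bystander: steel spoon lying flat, 201 mm long; origin under its middle.
- mug: Bystander: white mug, 82 x 112 x 94 mm; origin under its middle.

How it is judged:
By the outcome, as a careful person would: the job done as asked, in the order asked, and still so for the second after the job is handed in, while the arm keeps its last pose, push and grip.
It also fails if it takes over 61 s, if anything falls off the work surface, if the arm or the gripper's body presses on something with over 40 N, if the wrist force passes 120 N, or if a joint passes its speed limit or range.

## Working session

There is one attempt and no reset: what is moved stays moved. The work goes in short steps, Python scripts to look and compute and a tool call to move; the robot and the scene stay as the last step left them, time stands still between calls to the robot, and variables do not carry over. Pictures are saved under pics/ and viewed, at most 10 in all, crops included, and the job is handed in when it is done.

Besides the shell and the picture viewer there is one more tool, called after "Call:" in YAML: its name, and indented under it one key for each argument. apply_moves: Moves the arm, as the interface text tells. Its arguments: {"type":"object","properties":{"targets":{"type":"array"}},"required":["targets"]}

```bash
mkdir -p pics; ls
cat > h.py <<'E'
import numpy as np, cv2
from plant import state, grab_frame, get_calibration, job_done, recognise, regions_of
def save(cam,fn,crop=None,scale=1):
    im=grab_frame(cam)
    if crop: im=im[crop[1]:crop[3],crop[0]:crop[2]]
    im=cv2.resize(im,None,fx=scale,fy=scale,interpolation=cv2.INTER_CUBIC)
    cv2.imwrite('pics/'+fn,im[:,:,::-1]); 
def ray(cam,u,v,z):
    c=get_calibration(cam);K=np.array(c['camera_matrix']);P=np.array(c['pose'])
    d=np.linalg.solve(K,[u,v,1.]);d=P[:3,:3]@[d[0],-d[1],-d[2]];o=P[:3,3]
    return o+d*(z-o[2])/d[2]
def proj(cam,p):
    c=get_calibration(cam);K=np.array(c['camera_matrix']);P=np.array(c['pose'])
    q=P[:3,:3].T@(np.array(p)-P[:3,3]);q=K@[q[0],-q[1],-q[2]];return q[:2]/q[2]
E
python3 - <<'E'
from h import *
a=grab_frame('scene');b=grab_frame('top')
cv2.imwrite('pics/scene.png',a[:,:,::-1]);cv2.imwrite('pics/top.png',b[:,:,::-1])
for cam in ['top','scene']:
  print(cam,np.round(get_calibration(cam)['pose'],3).tolist(),get_calibration(cam).keys())
  for n in ['processor','lid_rim','lid_chute','lid_tongue','dial_grip','pocket','bowl_mouth','honey','small_bowl','spoon','mug']:
    try: print(n,[(np.round(r['point'],3).tolist(),round(r['score'],2)) for r in recognise(cam,n)[:2]])
    except Exception as e: print(n,e)
print(state())
E
```

```text
pics
top [[-0.024, 0.993, -0.119, 0.273], [-1.0, -0.026, -0.012, -0.051], [-0.015, 0.119, 0.993, 1.898], [0.0, 0.0, 0.0, 1.0]] dict_keys(['camera_matrix', 'pose'])
processor [([0.454, 0.21, 0.093], 0.6)]
lid_rim [([0.437, -0.234, 0.017], 0.87)]
lid_chute [([0.438, -0.233, 0.015], 0.89)]
lid_tongue [([0.436, -0.232, 0.019], 0.69)]
dial_grip [([0.474, 0.116, 0.122], 0.73)]
pocket [([0.454, 0.216, 0.098], 0.56)]
bowl_mouth [([0.453, 0.209, 0.098], 0.96), ([0.548, -0.476, 0.018], 0.39)]
honey []
small_bowl [([0.545, -0.477, 0.02], 0.66)]
spoon [([0.392, -0.463, 0.012], 0.79), ([0.469, 0.116, 0.127], 0.71)]
mug [([0.636, -0.34, 0.089], 0.82)]
scene [[0.741, 0.284, -0.608, -0.543], [-0.671, 0.34, -0.659, -1.164], [0.019, 0.897, 0.443, 0.85], [0.0, 0.0, 0.0, 1.0]] dict_keys(['camera_matrix', 'pose'])
processor [([0.438, 0.11, 0.088], 0.78), ([0.644, -0.36, 0.094], 0.74)]
lid_rim [([0.433, -0.241, 0.021], 0.94)]
lid_chute [([0.427, -0.239, 0.015], 0.96)]
lid_tongue [([0.427, -0.242, 0.022], 0.85)]
dial_grip [([0.464, 0.102, 0.129], 0.67)]
pocket [([0.443, 0.107, 0.091], 0.56), ([0.623, 0.376
[... 318 characters left out ...]
'joint_pos': array([-1.38501347e+00,  5.27263492e-02,  1.61287985e+00,  5.06884082e-05,
        1.47596742e+00, -1.19011122e-01]), 'joint_vel': array([-0.00176369,  0.00065584,  0.00069341,  0.00034628,  0.00028474,
       -0.00084921]), 'joint_efforts': array([ 1.65413170e-03, -3.93684161e+01, -3.70459378e+01, -5.83597648e-05,
        5.59744640e-04,  6.51946422e-06]), 'tool_pos': array([ 0.18756663, -0.5961909 ,  0.25329927]), 'tool_rot': array([8.67068836e-06, 9.88410400e-01, 1.51805403e-01, 2.55340118e-05]), 'contact_force': array([ 0.50798571, -0.32577237,  0.56130223]), 'ft_torque': array([ 0.04872441,  0.03121596, -0.01428807]), 'grasp_force': 0.0, 'gripper_width': 1.0015838824518564}
```

Run:
```python
from h import *
b=cv2.imread('pics/top.png')
for n,p in [('lid',(.437,-.234,.017)),('proc',(.454,.21,.1)),('dial',(.47,.11,.125)),('sb',(.55,-.477,.02))]: print(n,proj('top',p).round())
K=get_calibration('top')['camera_matrix'];print(K)
```

```text
lid [305. 197.]
proc [196. 194.]
dial [220. 189.]
sb [362. 169.]
[[449.93613677   0.         255.49058625]
 [  0.         449.93613677 184.16842031]
 [  0.           0.           1.        ]]
```

View pics/top.png

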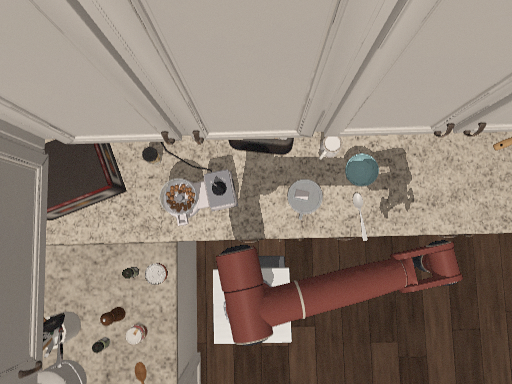

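View pics/scene.png

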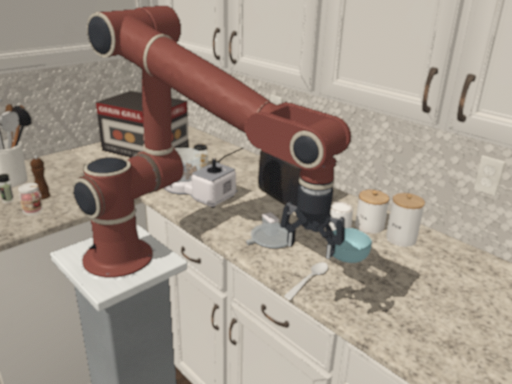

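The top view shows the bowl with nuts at about (181,196), its handle at (183,219), the dial at (219,187), and the lid at (304,197) with its tongue at (304,212). The mug is at (330,147), the small bowl at (362,169) and the spoon at (361,215). The scene view agrees. I'll move above the lid.

Call:
apply_moves:
  targets:
    - {"translation":[0.38,-0.3,0],"twist":0,"hand":1}
    - {"translation":[0.38,-0.3,0],"twist":0,"hand":1}
    - {"translation":[0.38,-0.3,0],"twist":0,"hand":1}
    - {"translation":[0.38,-0.3,0],"twist":0,"hand":1}
    - {"translation":[0.38,-0.3,0],"twist":0,"hand":1}
    - {"translation":[0.38,-0.3,0],"twist":0,"hand":1}
    - {"translation":[0.38,-0.3,0],"twist":0,"hand":1}
    - {"translation":[0.38,-0.3,0],"twist":0,"hand":1}

```text
time: 2.0
tool_pos: [0.4063, -0.2743, 0.2536]
tool_rot: [0.0, 0.988, 0.152, 0.0]
contact_force: [1.0, -0.3, -0.1]
gripper_width: 0.998
grasp_force: 0.0
```

Call:
apply_moves:
  targets:
    - {"translation":[0.38,-0.3,0],"twist":-1,"hand":1}
    - {"translation":[0,0,0],"twist":-1,"hand":1}
    - {"translation":[0,0,0],"twist":-1,"hand":1}
    - {"translation":[0,0,0],"twist":-1,"hand":1}
    - {"translation":[0,0,0],"twist":-1,"hand":1}
    - {"translation":[0,0,0],"twist":-1,"hand":1}
    - {"translation":[0,0,0],"twist":-1,"hand":1}
    - {"translation":[0,0,0],"twist":-1,"hand":1}

```text
time: 2.8
tool_pos: [0.4328, -0.236, 0.2534]
tool_rot: [0.0, 0.85, 0.527, 0.0]
contact_force: [-0.3, -0.1, -0.9]
gripper_width: 1.001
grasp_force: 0.0
```

Call:
apply_moves:
  targets:
    - {"translation":[0,0,0],"twist":-1,"hand":1}
    - {"translation":[0,0,0],"twist":-1,"hand":1}
    - {"translation":[0,0,0],"twist":-1,"hand":1}
    - {"translation":[0,0,0],"twist":-1,"hand":1}
    - {"translation":[0,0,0],"twist":-0.7,"hand":1}
    - {"translation":[0,0,0],"twist":0,"hand":1}

```text
time: 3.4
tool_pos: [0.4328, -0.236, 0.2534]
tool_rot: [0.0, 0.706, 0.708, -0.0]
contact_force: [-0.5, -0.2, 1.0]
gripper_width: 0.999
grasp_force: 0.0
```

```bash
cat >> h.py <<'E'
def pose():
    s=state();w,x,y,z=s['tool_rot'];
    from scipy.spatial.transform import Rotation as R
    return np.array(s['tool_pos']),R.from_quat([x,y,z,w]).as_matrix(),s
def plan(tgt,yaw_y=None):
    "delta to world TCP target in tool units; yaw_y: wanted heading of tool y (mod pi)"
    p,M,s=pose();d=M.T@(np.array(tgt)-p)*10
    print('tcp',p.round(4),'y-heading',round(np.arctan2(M[1,1],M[0,1]),3),'q',np.round(s['joint_pos'],2),'F',s['contact_force'].round(1),'w',round(s['gripper_width'],3),'gf',round(s['grasp_force'],1),'t',round(s['time'],2))
    print('tool units',d.round(3))
    if yaw_y is not None:
        e=(yaw_y-np.arctan2(M[1,1],M[0,1])+np.pi/2)%np.pi-np.pi/2; print('twist units total',round(-e*10,2))
E
python3 - <<'E'
from h import *
plan([.44,-.235,.25],0)
save('wrist','w1.png')
print(np.round(get_calibration('wrist')['pose'],3).tolist())
for n in ['lid_rim','lid_chute','lid_tongue']: print(n,[(np.round(r['point'],3).tolist(),round(r['score'],2)) for r in recognise('wrist',n)[:2]])
E
```

```text
tcp [ 0.4328 -0.236   0.2534] y-heading 0.004 q [-0.65 -0.27  1.91 -0.    1.5  -0.65] F [-0.5 -0.2  1. ] w 0.999 gf 0.0 t 3.4
tool units [0.01  0.073 0.034]
twist units total 0.04
[[1.0, -0.002, -0.001, 0.432], [0.002, 0.95, 0.313, -0.156], [0.0, -0.313, 0.95, 0.375], [0.0, 0.0, 0.0, 1.0]]
lid_rim [([0.443, -0.223, 0.022], 0.81)]
lid_chute [([0.438, -0.222, 0.02], 0.92)]
lid_tongue [([0.442, -0.221, 0.016], 0.9)]
```

View pics/w1.png

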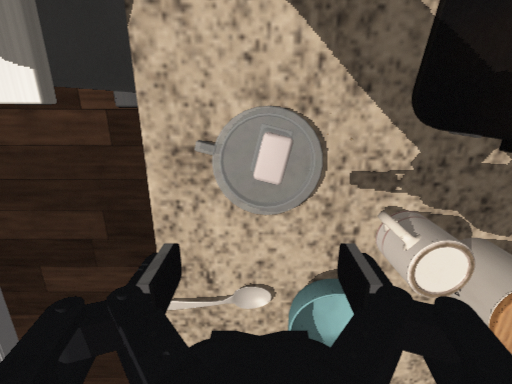

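The lid is centred at about (269,160). Its tongue tip is at (197,146) and the white pusher top at (272,157), slightly rotated. The network points are centres of the visible surface. I'll compute lid pose from the region masks.

Run:
```python
from h import *
c=get_calibration('wrist');print(c['camera_matrix'])
im=grab_frame('wrist')
m=regions_of('wrist','lid_rim')[0]['pixels'].astype(np.uint8)
# project mask to plane z=.017, fit
vs,us=np.nonzero(m)
P=np.array([ray('wrist',u,v,.017)[:2] for u,v in zip(us[::3],vs[::3])])
cn=max(cv2.findContours(m,0,cv2.CHAIN_APPROX_NONE)[0],key=cv2.contourArea)[:,0]
C=np.array([ray('wrist',u,v,.017)[:2] for u,v in cn])
from scipy.optimize import least_squares
f=least_squares(lambda x:np.hypot(C[:,0]-x[0],C[:,1]-x[1])-x[2],[.44,-.23,.0745],loss='soft_l1',f_scale=.002).x
print('circle',f.round(4))
r=np.hypot(*(C-f[:2]).T);T=C[r>f[2]+.006];t=T.mean(0);print('tongue',t.round(4),r.max().round(3),len(T))
print('lid x heading',np.arctan2(*(f[:2]-t)[::-1]))
# pusher: bright pixels inside mask
hsv=cv2.cvtColor(im,cv2.COLOR_RGB2HSV)
w=((hsv[...,2]>185)&(m>0)).astype(np.uint8)
cw=max(cv2.findContours(w,0,cv2.CHAIN_APPROX_NONE)[0],key=cv2.contourArea)[:,0]
W=np.array([ray('wrist',u,v,.075)[:2] for u,v in cw],np.float32)
print('pusher',cv2.minAreaRect(W*1000))
```

```text
[[273.07695464   0.         259.06782901]
 [  0.         273.07695464 191.32863373]
 [  0.           0.           1.        ]]Traceback (most recent call last):
  File "<stdin>", line 7, in <module>
  File "h.py", line 9, in ray
    c=get_calibration(cam);K=np.array(c['camera_matrix']);P=np.array(c['pose'])
ValueError: time passes only in moves, steps and waits
```

```bash
sed -i 's/^def ray(cam,u,v,z):/_c={}\ndef calib(cam):\n    if cam not in _c: _c[cam]=get_calibration(cam)\n    return _c[cam]\ndef ray(cam,u,v,z):/; s/c=get_calibration(cam);K/c=calib(cam);K/' h.py
cat > lid.py <<'E'
from h import *
from scipy.optimize import least_squares
def lidpose(z=.017,ztop=.075,x0=(.44,-.23)):
    im=grab_frame('wrist')
    m=regions_of('wrist','lid_rim')[0]['pixels'].astype(np.uint8)
    cn=max(cv2.findContours(m,0,cv2.CHAIN_APPROX_NONE)[0],key=cv2.contourArea)[:,0]
    C=np.array([ray('wrist',u,v,z)[:2] for u,v in cn])
    f=least_squares(lambda x:np.hypot(C[:,0]-x[0],C[:,1]-x[1])-x[2],[*x0,.0745],loss='soft_l1',f_scale=.002).x
    print('circle',f.round(4))
    r=np.hypot(*(C-f[:2]).T);T=C[r>f[2]+.006];t=T.mean(0);print('tongue',t.round(4),r.max().round(3),len(T))
    print('lid x heading',np.arctan2(*(f[:2]-t)[::-1]))
    w=((im.min(2)>185)&(m>0)).astype(np.uint8)
    cw=max(cv2.findContours(w,0,cv2.CHAIN_APPROX_NONE)[0],key=cv2.contourArea)[:,0]
    W=np.array([ray('wrist',u,v,ztop)[:2] for u,v in cw],np.float32)
    print('pusher',cv2.minAreaRect(W*1000))
E
python3 -c "
from lid import *
lidpose()"
```

```text
Traceback (most recent call last):
  File "lid.py", line 5, in lidpose
    m=regions_of('wrist','lid_rim')[0]['pixels'].astype(np.uint8)
      ~~~~~~~~~~~~~~~~~~~~~~~~~~~~~^^^
IndexError: list index out of range
```

```bash
sed -i "s/    m=regions_of.*/    m=next(r[0]['pixels'] for n in ['lid_chute','lid_rim','lid_tongue']*2 if (r:=regions_of('wrist',n))).astype(np.uint8)/" lid.py
python3 -c "
from lid import *
lidpose()"
```

```text
circle [ 0.4428 -0.234   0.073 ]
tongue [ 0.3561 -0.2113] 0.097 35
lid x heading -0.25522684561616943
pusher ((444.9913330078125, -215.85256958007812), (49.616329193115234, 28.247182846069336), 76.70508575439453)
```

Call:
apply_moves:
  targets:
    - {"translation":[0.2,0.13,0],"twist":0,"hand":1}
    - {"translation":[0,0,0.3],"twist":0.8,"hand":1}
    - {"translation":[0,0,0.4],"twist":0.8,"hand":1}
    - {"translation":[0,0,0.4],"twist":0.8,"hand":1}
    - {"translation":[0,0,0.4],"twist":0,"hand":1}
    - {"translation":[0,0,0.3],"twist":0,"hand":1}
    - {"translation":[0,0,0.2],"twist":0,"hand":1}
    - {"translation":[0,0,0.06],"twist":0,"hand":1}

```text
time: 4.7
tool_pos: [0.4439, -0.2148, 0.0445]
tool_rot: [-0.003, 0.785, 0.619, -0.001]
contact_force: [-0.5, -0.6, -0.9]
gripper_width: 1.001
grasp_force: 0.0
```

Call:
apply_moves:
  targets:
    - {"translation":[0,0,0],"twist":0,"hand":0}
    - {"translation":[0,0,0],"twist":0,"hand":0}
    - {"translation":[0,0,0],"twist":0,"hand":0}
    - {"translation":[0,0,0],"twist":0,"hand":0}
    - {"translation":[0,0,0],"twist":0,"hand":0}
    - {"translation":[0,0,0],"twist":0,"hand":0}

```text
time: 5.3
tool_pos: [0.4469, -0.2167, 0.0492]
tool_rot: [0.001, 0.785, 0.619, 0.0]
contact_force: [-0.1, 0.7, 6.3]
gripper_width: 0.415
grasp_force: 59.9
```

Call:
apply_moves:
  targets:
    - {"translation":[0,0,-0.2],"twist":0,"hand":0}
    - {"translation":[0,0,-0.4],"twist":0,"hand":0}
    - {"translation":[0,0,-0.45],"twist":0,"hand":0}
    - {"translation":[0,0,-0.45],"twist":0,"hand":0}
    - {"translation":[0,0,-0.45],"twist":0,"hand":0}
    - {"translation":[0,0,-0.45],"twist":0,"hand":0}
    - {"translation":[0.35,-0.1,-0.1],"twist":0,"hand":0}
    - {"translation":[0.45,-0.1,0],"twist":0,"hand":0}

```text
time: 6.1
tool_pos: [0.4457, -0.1341, 0.3007]
tool_rot: [0.003, 0.787, 0.618, 0.001]
contact_force: [1.2, 0.2, -2.4]
gripper_width: 0.414
grasp_force: 60.7
```

Call:
apply_moves:
  targets:
    - {"translation":[0.45,-0.1,0],"twist":0,"hand":0}
    - {"translation":[0.45,-0.1,0],"twist":0,"hand":0}
    - {"translation":[0.4,-0.1,0],"twist":0,"hand":0}
    - {"translation":[0.2,-0.04,0],"twist":0,"hand":0}
    - {"translation":[0,0,0],"twist":0,"hand":0}
    - {"translation":[0,0,0],"twist":0,"hand":0}

```text
time: 6.7
tool_pos: [0.4467, 0.0204, 0.2969]
tool_rot: [0.0, 0.785, 0.619, -0.0]
contact_force: [-0.6, 0.5, -2.5]
gripper_width: 0.414
grasp_force: 60.7
```

Run:
```python
from h import *
plan([.45,.1,.3],0)
save('wrist','w2.png')
for n in ['dial_grip','processor']: print(n,[(np.round(r['point'],3).tolist(),round(r['score'],2)) for r in recognise('wrist',n)[:2]])
print(np.round(get_calibration('wrist')['pose'],3).tolist())
```

```text
tcp [0.4467 0.0204 0.2969] y-heading -0.235 q [-0.12 -0.41  1.95 -0.    1.61  0.11] F [-0.6  0.5 -2.5] w 0.414 gf 60.7 t 6.7
tool units [ 0.782 -0.153 -0.032]
twist units total -2.35
dial_grip [([0.476, 0.118, 0.124], 0.77)]
processor [([0.475, 0.127, 0.122], 0.78), ([0.477, 0.118, 0.122], 0.25)]
[[0.972, 0.224, 0.074, 0.465], [-0.236, 0.923, 0.304, 0.097], [-0.001, -0.313, 0.95, 0.419], [0.0, 0.0, 0.0, 1.0]]
```

View pics/w2.png

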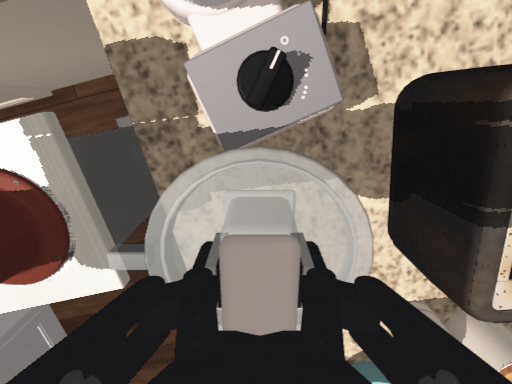

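The held lid is centred at about (258,250) with the chute gripped. The tower top has corners at (187,65), (309,3), (341,100) and (223,149). The dial is near (266,80), with its pointer toward (276,52) and the ring mark at (284,40).

```bash
python3 - <<'E'
from h import *
im=cv2.imread('pics/w2.png')
for u,v in [(187,65),(309,3),(341,100),(223,149)]:
    print(ray('wrist',u,v,.118)[:2].round(4))
A,B,C,D=[ray('wrist',u,v,.118)[:2] for u,v in [(187,65),(309,3),(341,100),(223,149)]]
print('lens',[np.linalg.norm(x-y).round(4) for x,y in [(A,B),(B,C),(C,D),(D,A)]])
for x,y in [(A,B),(D,C)]: print('hx',np.arctan2(*(y-x)[::-1]))
for x,y in [(D,A),(C,B)]: print('hy-90',np.arctan2(*(y-x)[::-1])-np.pi/2)
print('centre',(A+B+C+D)/4)
# dial top: black region
g=im.max(2); 
m=(g<75).astype(np.uint8); m[130:]=0; m[:,:200]=0;m[:,330:]=0
n,l,st,ce=cv2.connectedComponentsWithStats(m);k=1+st[1:,4].argmax();print(st[k],ce[k])
print('dial skirt z.124 ctr',ray('wrist',*ce[k],.124)[:2], 'pointer dir z.16', ray('wrist',276,52,.16)[:2],ray('wrist',268,68,.16)[:2])
E
python3 - <<'E'
import cv2
im=cv2.imread('pics/w2.png')[0:160,170:370]
cv2.imwrite('pics/w2c.png',cv2.resize(im,None,fx=3.5,fy=3.5,interpolation=cv2.INTER_CUBIC))
E
```

```text
[0.4028 0.1484]
[0.5316 0.1722]
[0.5485 0.0787]
[0.4146 0.0584]
lens [np.float64(0.1311), np.float64(0.095), np.float64(0.1354), np.float64(0.0907)]
hx 0.182401921705136
hx 0.15025160632633838
hy-90 0.13088555672121505
hy-90 0.17789696505097208
centre [0.47437085 0.11440912]
[ 237   47   57   64 2731] [265.32076163  80.20651776]
dial skirt z.124 ctr [0.47586002 0.11561191] pointer dir z.16 [0.48852789 0.13300589] [0.47906572 0.1224218 ]
```

View pics/w2c.png

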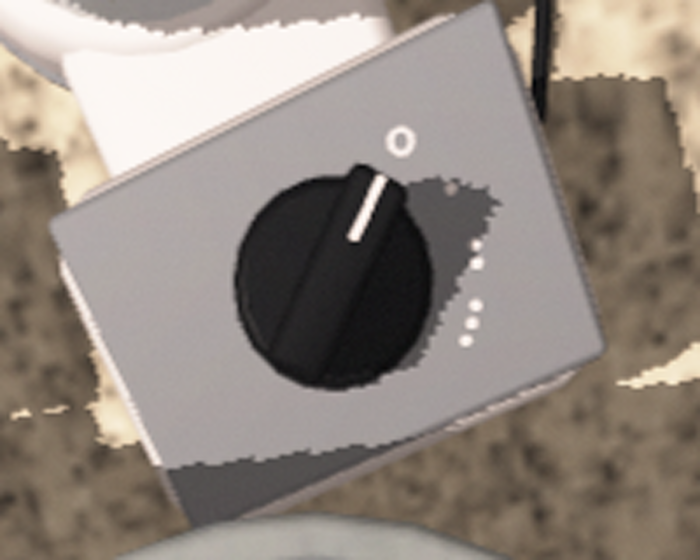

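The crop confirms the dial at off, with the pointer heading about 0.84 in world and the processor yaw about 0.16. The bowl should be near (0.449, 0.278). I'll move to a hover with the lid aligned and look at the bowl.

Call:
apply_moves:
  targets:
    - {"translation":[0.4,-0.05,0],"twist":0,"hand":0}
    - {"translation":[0.4,-0.05,0],"twist":0,"hand":0}
    - {"translation":[0.4,-0.05,0],"twist":0,"hand":0}
    - {"translation":[0.38,-0.04,0],"twist":0,"hand":0}
    - {"translation":[0,0,0],"twist":-1,"hand":0}
    - {"translation":[0,0,0],"twist":-1,"hand":0}
    - {"translation":[0,0,0],"twist":-1,"hand":0}
    - {"translation":[0,0,0],"twist":-0.95,"hand":0}

```text
time: 7.65
tool_pos: [0.4659, 0.1774, 0.297]
tool_rot: [-0.0, 0.648, 0.762, -0.0]
contact_force: [-0.1, -0.9, -1.7]
gripper_width: 0.41
grasp_force: 60.6
```

Call:
apply_moves:
  targets:
    - {"translation":[0,0,0],"twist":0,"hand":0}
    - {"translation":[0,0,0],"twist":0,"hand":0}
    - {"translation":[0,0,0],"twist":0,"hand":0}

```text
time: 7.95
tool_pos: [0.4656, 0.1779, 0.2973]
tool_rot: [-0.0, 0.65, 0.76, -0.0]
contact_force: [0.2, 0.2, -2.7]
gripper_width: 0.416
grasp_force: 60.6
```

Run:
```python
from h import *
plan([.446,.296,.3],0.16)
save('wrist','w3.png')
import json;json.dump({k:np.array(v).tolist() for k,v in get_calibration('wrist').items()},open('w3.json','w'))
```

```text
tcp [0.4656 0.1779 0.2973] y-heading 0.157 q [ 0.22 -0.28  1.85 -0.    1.58  0.06] F [ 0.2  0.2 -2.7] w 0.416 gf 60.6 t 7.95
tool units [ 1.197 -0.009 -0.027]
twist units total -0.03
```

View pics/w3.png

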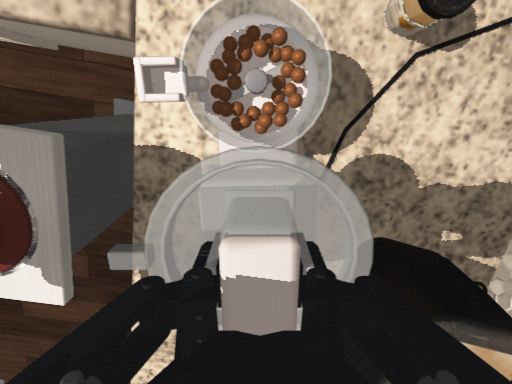

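The bowl rim circle is at about (256,76) with radius about 75 px. The handle pocket is at about (160,80), and the held lid is at (259,258) with its tongue at (128,257). I'll rectify to measure it.

```bash
cat > rect.py <<'E'
import numpy as np,cv2,json
c=json.load(open('w3.json'));K=np.array(c['camera_matrix']);P=np.array(c['pose'])
def proj(p):
    q=(np.asarray(p)-P[:3,3])@P[:3,:3];q=np.c_[q[:,0],-q[:,1],-q[:,2]]@K.T;return (q[:,:2]/q[:,2:]).astype(np.float32)
def rect(im,z,ctr,yaw,half,s): # rows: -y' downward ; cols x'; s px per m
    n=int(2*half*s);g=(np.arange(n)-n/2)/s;X,Y=np.meshgrid(g,-g)
    c,sn=np.cos(yaw),np.sin(yaw)
    W=np.c_[(ctr[0]+c*X-sn*Y).ravel(),(ctr[1]+sn*X+c*Y).ravel(),np.full(X.size,z)]
    m=proj(W).reshape(n,n,2);return cv2.remap(im,m,None,cv2.INTER_CUBIC)
E
python3 - <<'E'
from rect import *
im=cv2.imread('pics/w3.png')
a=rect(im,.14,(.449,.278),.157,.12,2500)
g=cv2.GaussianBlur(cv2.cvtColor(a,6),(5,5),0)
h=cv2.HoughCircles(g,cv2.HOUGH_GRADIENT,1,3,param1=60,param2=15,minRadius=168,maxRadius=184)
if h is not None: 
    for x,y,r in h[0][:6]: print('bowl circle local mm',((x-300)/2.5).round(2),((300-y)/2.5).round(2),'r',r/2.5)
cv2.circle(a,(300,300),180,(0,0,255),1);cv2.drawMarker(a,(300,300),(0,0,255));cv2.drawMarker(a,(300-220,300),(0,0,255))
t=np.array([.4656,.1779]);yaw=.157;b=rect(im,.26+.0025,t+.018*np.array([np.sin(yaw),-np.cos(yaw)]),yaw,.12,2500)
cv2.circle(b,(300,300),186,(0,0,255),1);cv2.drawMarker(b,(300,300),(0,0,255));cv2.drawMarker(b,(80,300),(0,0,255))
cv2.imwrite('pics/r3.png',cv2.resize(np.hstack([a,b]),(800,400),interpolation=cv2.INTER_AREA))
E
```

```text
bowl circle local mm -2.2 1.4 r 70.28
bowl circle local mm -3.4 1.4 r 68.96
bowl circle local mm -5.0 1.4 r 70.28
bowl circle local mm -3.8 2.6 r 70.28
bowl circle local mm -3.0 -0.2 r 70.28
bowl circle local mm -1.8 -0.6 r 69.4
```

View pics/r3.png

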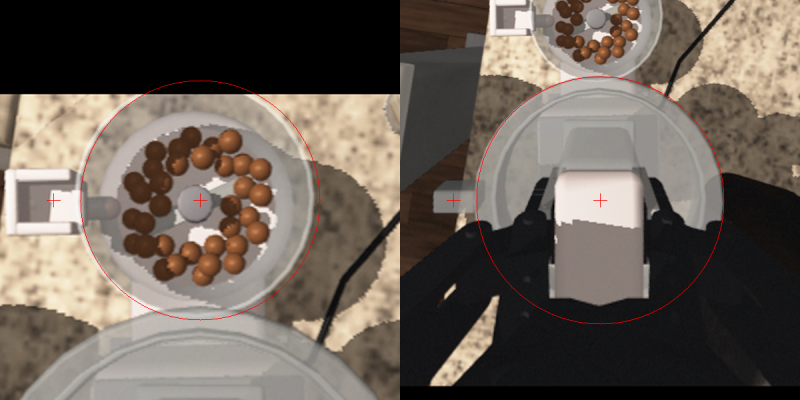

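```bash
cat > circ.py <<'E'
from rect import *
from scipy.ndimage import map_coordinates
def fit(im,z,c0,yaw,radii,angs,rng=.008):
    g=cv2.GaussianBlur(cv2.cvtColor(im,cv2.COLOR_BGR2GRAY),(0,0),.8).astype(float)
    best=[]
    for dx in np.arange(-rng,rng+1e-9,.0005):
        for dy in np.arange(-rng,rng+1e-9,.0005):
            sc=0
            for r in radii:
                v=[]
                for rr in (r-.0012,r+.0012):
                    a=angs+yaw
                    W=np.c_[c0[0]+np.cos(yaw)*dx-np.sin(yaw)*dy+rr*np.cos(a),c0[1]+np.sin(yaw)*dx+np.cos(yaw)*dy+rr*np.sin(a),np.full(a.size,z)]
                    q=proj(W);ok=(q[:,1]>1)&(q[:,1]<382)
                    s=map_coordinates(g,[q[:,1],q[:,0]],order=1,mode='nearest');s[~ok]=np.nan;v.append(s)
                d=np.clip(v[1]-v[0],-15,15);sc+=abs(np.nanmean(d))
            best.append((sc,dx*1e3,dy*1e3))
    best.sort(reverse=True);return best[:4]
E
python3 - <<'E'
from circ import *
im=cv2.imread('pics/w3.png');D=np.pi/180
an=np.r_[np.arange(-50,75,1),np.arange(105,165,1),np.arange(195,230,1)]*D
for radii in ([.072],[.069],[.072,.069]):
    print(radii,np.round(fit(im,.14,(.449,.278),.157,radii,an),1).tolist())
t=np.array([.4656,.1779]);yaw=.157;c=t+.018*np.array([np.sin(yaw),-np.cos(yaw)])
al=np.r_[np.arange(0,172),np.arange(188,200)]*D
for z,rr in [(.2603,[.0745]),(.2653,[.0745])]: print('lid',z,np.round(fit(im,z,c,yaw,rr,al),1).tolist())
E
```

```text
[0.072] [[13.2, -4.0, 1.0], [13.0, -4.0, 1.5], [13.0, -3.5, 1.0], [12.9, -4.0, 0.5]]
[0.069] [[15.0, -4.0, 1.5], [15.0, -4.0, 2.0], [15.0, -4.0, 1.0], [14.9, -4.5, 1.5]]
[0.072, 0.069] [[28.1, -4.0, 1.0], [28.0, -4.0, 1.5], [27.8, -4.0, 0.5], [27.5, -3.5, 1.5]]
lid 0.2603 [[13.9, -1.5, -2.5], [13.7, -2.0, -2.5], [13.6, -1.0, -2.5], [13.4, -1.0, -2.0]]
lid 0.2653 [[13.6, -1.0, -2.0], [13.6, -1.5, -2.0], [13.4, -2.0, -2.0], [13.3, -1.5, -1.5]]
```

Call:
apply_moves:
  targets:
    - {"translation":[0,0,0],"twist":-0.5,"hand":0}
    - {"translation":[0.3,0,0],"twist":0,"hand":0}
    - {"translation":[0.4,0.01,0],"twist":0,"hand":0}
    - {"translation":[0.35,0.01,0],"twist":0,"hand":0}
    - {"translation":[0.18,0,0.2],"twist":0,"hand":0}
    - {"translation":[0,0,0.4],"twist":0,"hand":0}
    - {"translation":[0,0,0.27],"twist":0,"hand":0}
    - {"translation":[0,0,0],"twist":0,"hand":0}

```text
time: 8.8
tool_pos: [0.4391, 0.2979, 0.2049]
tool_rot: [-0.002, 0.63, 0.777, -0.005]
contact_force: [-0.9, -0.6, -2.1]
gripper_width: 0.413
grasp_force: 60.5
```

Call:
apply_moves:
  targets:
    - {"translation":[0,0,0],"twist":0,"hand":0}
    - {"translation":[0,0,0],"twist":0,"hand":0}

```text
time: 9.0
tool_pos: [0.4432, 0.2995, 0.2129]
tool_rot: [0.001, 0.63, 0.777, 0.002]
contact_force: [-1.1, -0.4, -1.4]
gripper_width: 0.413
grasp_force: 60.4
```

Run:
```python
from h import *
plan([.4419,.2987,.1772],0.207)
im=grab_frame('wrist')[:,:,::-1]
import json;json.dump({k:np.array(v).tolist() for k,v in get_calibration('wrist').items()},open('w3.json','w'))
cv2.imwrite('pics/w4.png',im)
cv2.imwrite('pics/w4c.png',cv2.resize(im[60:384,0:400],None,fx=2,fy=1.85,interpolation=cv2.INTER_CUBIC))
```

```text
tcp [0.4432 0.2995 0.2129] y-heading 0.208 q [ 0.46 -0.14  1.87 -0.    1.41  0.25] F [-1.1 -0.4 -1.4] w 0.413 gf 60.4 t 9.0
tool units [-0.006 -0.015  0.357]
twist units total 0.01
```

View pics/w4c.png

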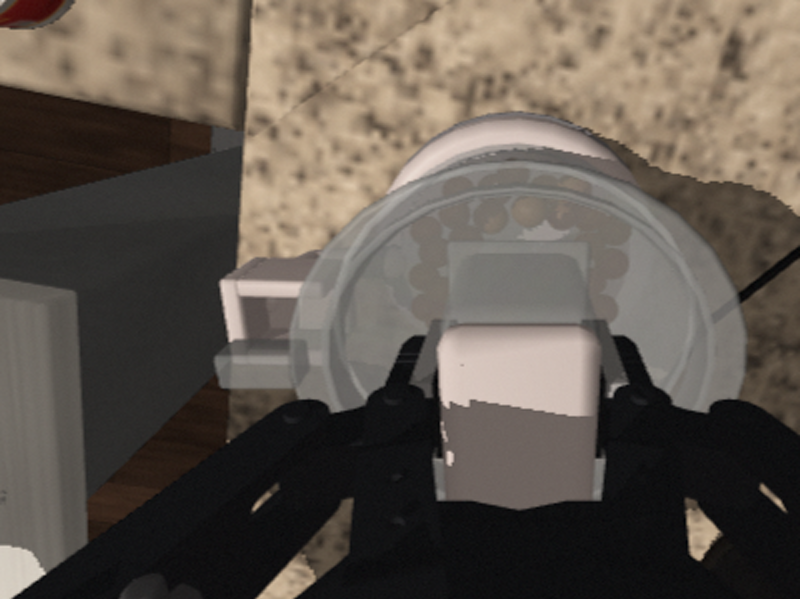

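The lid hovers just above the bowl. The tongue is at about (131,257) in full-frame pixels, and the pocket is behind and below it at about (135,228), which fits the parallax. I'll check this numerically.

Run:
```python
from circ import *
im=cv2.imread('pics/w4.png');D=np.pi/180
t=np.array([.4432,.2995]);yaw=.208;z=.2129-.0372
c=t+.018*np.array([np.sin(yaw),-np.cos(yaw)])
al=np.arange(15,165)*D
for zz in (z,z+.005): print('lid',np.round(fit(im,zz,c,yaw,[.0745],al),1).tolist())
def ray(u,v,z):
    d=np.linalg.solve(K,[u,v,1.]);d=P[:3,:3]@[d[0],-d[1],-d[2]];o=P[:3,3];return (o+d*(z-o[2])/d[2])[:2]
R=np.array([[np.cos(yaw),np.sin(yaw)],[-np.sin(yaw),np.cos(yaw)]])
for n,u,v,zz in [('tongue top far edge',262/2,60+338/1.85,z+.005),('tongue top near edge',262/2,60+362/1.85,z+.005)]:
    print(n,(R@(ray(u,v,zz)-c)*1e3).round(1))
b=np.array([.4449,.2786])
print('bowl rel c',(R@(b-c)*1e3).round(1))
```

```text
lid [[11.0, -0.5, -2.0], [10.9, -1.0, -2.0], [10.4, 0.0, -1.5], [10.2, -0.5, -1.5]]
lid [[10.3, 0.0, -1.0], [10.1, -0.5, -1.5], [10.0, 0.5, -1.0], [9.9, -0.5, -1.0]]
tongue top far edge [-81.4  13.9]
tongue top near edge [-82.7   4.5]
bowl rel c [-2.7 -2.8]
```

Call:
apply_moves:
  targets:
    - {"translation":[-0.012,-0.019,0],"twist":0.2,"hand":0}
    - {"translation":[0,0,0.1],"twist":0,"hand":0}
    - {"translation":[0,0,0.1],"twist":0,"hand":0}
    - {"translation":[0,0,0.06],"twist":0,"hand":0}
    - {"translation":[0,0,0],"twist":0,"hand":0}
    - {"translation":[0,0,0],"twist":0,"hand":0}

```text
time: 9.65
tool_pos: [0.4401, 0.2975, 0.1838]
tool_rot: [-0.0, 0.637, 0.771, -0.0]
contact_force: [1.1, 0.3, -2.2]
gripper_width: 0.415
grasp_force: 60.4
```

Call:
apply_moves:
  targets:
    - {"translation":[0,0,0.02],"twist":0,"hand":0}
    - {"translation":[0,0,0.02],"twist":0,"hand":0}
    - {"translation":[0,0,0],"twist":0,"hand":0}

```text
time: 9.95
tool_pos: [0.4401, 0.2975, 0.1801]
tool_rot: [-0.0, 0.637, 0.771, -0.0]
contact_force: [0.6, -0.6, -2.4]
gripper_width: 0.413
grasp_force: 60.4
```

Call:
apply_moves:
  targets:
    - {"translation":[0,0,0.015],"twist":0,"hand":0}
    - {"translation":[0,0,0.01],"twist":0,"hand":0}
    - {"translation":[0,0,0.01],"twist":0,"hand":0}
    - {"translation":[0,0,0],"twist":0,"hand":0}

```text
time: 10.35
tool_pos: [0.4407, 0.2978, 0.1783]
tool_rot: [0.0, 0.637, 0.771, 0.0]
contact_force: [-1.7, -0.9, 5.3]
gripper_width: 0.419
grasp_force: 61.3
```

Call:
apply_moves:
  targets:
    - {"translation":[0,0,0.02],"twist":0,"hand":0}
    - {"translation":[0,0,0],"twist":0,"hand":0}

```text
time: 10.55
tool_pos: [0.4409, 0.298, 0.1778]
tool_rot: [0.0, 0.637, 0.771, 0.001]
contact_force: [-2.0, -1.7, 10.9]
gripper_width: 0.413
grasp_force: 61.9
```

Run:
```python
from h import *
plan([.4407,.2978,.1772],0.19); print(state()['ft_torque'])
```

```text
tcp [0.4409 0.298  0.1778] y-heading 0.189 q [ 0.45 -0.11  1.9   0.    1.35  0.27] F [-2.  -1.7 10.9] w 0.413 gf 61.9 t 10.55
tool units [-0.001 -0.002  0.006]
twist units total -0.01
[-0.55759412  1.29583599  0.07787796]
```

Call:
apply_moves:
  targets:
    - {"translation":[0,0,-0.03],"twist":0,"hand":0.5}
    - {"translation":[0,0,0],"twist":0,"hand":1}
    - {"translation":[0,0,0],"twist":0,"hand":1}
    - {"translation":[0,0,0],"twist":0,"hand":1}
    - {"translation":[0,0,0],"twist":0,"hand":1}
    - {"translation":[0,0,0],"twist":0,"hand":1}

```text
time: 11.15
tool_pos: [0.4401, 0.2975, 0.1775]
tool_rot: [-0.0, 0.637, 0.771, -0.0]
contact_force: [-0.0, 0.0, -0.0]
gripper_width: 1.003
grasp_force: 0.0
```

Call:
apply_moves:
  targets:
    - {"translation":[0,0,-0.2],"twist":0,"hand":1}
    - {"translation":[0,0,-0.4],"twist":0,"hand":1}
    - {"translation":[0,0,-0.4],"twist":0,"hand":1}
    - {"translation":[-0.3,0,-0.3],"twist":0,"hand":1}
    - {"translation":[-0.3,0,0],"twist":0,"hand":1}
    - {"translation":[0,0,0],"twist":0,"hand":1}
    - {"translation":[0,0,0],"twist":0,"hand":1}

```text
time: 11.85
tool_pos: [0.4515, 0.2384, 0.3075]
tool_rot: [-0.0, 0.638, 0.77, 0.0]
contact_force: [0.3, -0.3, -0.1]
gripper_width: 1.0
grasp_force: 0.0
```

Run:
```python
from h import *
plan([.475,.115,.28],0.86)
im=grab_frame('wrist')[:,:,::-1]
import json;json.dump({k:np.array(v).tolist() for k,v in get_calibration('wrist').items()},open('w3.json','w'))
cv2.imwrite('pics/w5.png',im)
import circ
D=np.pi/180;yaw=.18
for z in(.14,.145): print('lid vs bowl(.4449,.2786)',np.round(circ.fit(im,z,(.4449,.2786),yaw,[.0745],np.r_[np.arange(0,172),np.arange(188,360)]*D),1).tolist())
```

```text
tcp [0.4515 0.2384 0.3075] y-heading 0.188 q [ 0.34 -0.25  1.81  0.    1.59  0.15] F [ 0.3 -0.3 -0.1] w 1.0 gf 0.0 t 11.85
tool units [-1.256e+00  1.000e-03  2.750e-01]
twist units total -6.72
lid vs bowl(.4449,.2786) [[6.1, -2.5, -2.5], [6.0, -2.0, -2.5], [6.0, -2.5, -2.0], [6.0, -1.5, -2.5]]
lid vs bowl(.4449,.2786) [[7.2, -4.0, 0.0], [7.1, -4.5, -1.0], [7.1, -4.0, -0.5], [7.1, -4.0, -1.0]]
```

View pics/w5.png

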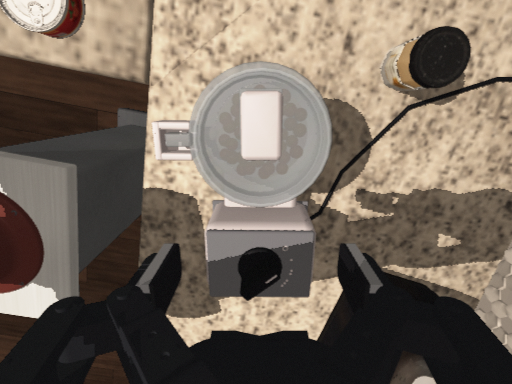

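The lid sits on the bowl with its tongue in the pocket at about (178,141), and the pusher is at (260,125). The dial is near (260,265). Next I'll go above the dial and turn the fingers across the bar.

Call:
apply_moves:
  targets:
    - {"translation":[-0.3,0,0],"twist":0,"hand":1}
    - {"translation":[-0.4,0,0],"twist":0,"hand":1}
    - {"translation":[-0.4,0,0],"twist":0,"hand":1}
    - {"translation":[-0.16,0,0.1],"twist":1,"hand":1}
    - {"translation":[0,0,0.2],"twist":1,"hand":1}
    - {"translation":[0,0,0.2],"twist":1,"hand":1}
    - {"translation":[0,0,0.1],"twist":1,"hand":1}
    - {"translation":[0,0,0],"twist":1,"hand":1}

```text
time: 12.7
tool_pos: [0.4736, 0.1156, 0.2443]
tool_rot: [-0.002, 0.809, 0.588, -0.002]
contact_force: [0.3, 0.6, -0.8]
gripper_width: 0.997
grasp_force: 0.0
```

Call:
apply_moves:
  targets:
    - {"translation":[0,0,0],"twist":1,"hand":1}
    - {"translation":[0,0,0],"twist":1,"hand":1}
    - {"translation":[0,0,0],"twist":1,"hand":1}
    - {"translation":[0,0,0],"twist":0.8,"hand":1}
    - {"translation":[0,0,0],"twist":0,"hand":1}
    - {"translation":[0,0,0],"twist":0,"hand":1}

```text
time: 13.3
tool_pos: [0.4749, 0.1155, 0.2471]
tool_rot: [-0.0, 0.904, 0.427, -0.001]
contact_force: [0.1, 0.3, -0.5]
gripper_width: 1.001
grasp_force: 0.0
```

Run:
```python
from h import *
plan([.475,.115,.151],-.69)
im=grab_frame('wrist')[:,:,::-1].copy()
for n in ['dial_grip']: print(n,[(np.round(r['point'],3).tolist(),round(r['score'],2)) for r in recognise('wrist',n)[:2]])
for p in [(.475,.115,.16)]+[(.475+.026*s*np.cos(.88),.115+.026*s*np.sin(.88),.16) for s in(-1,1)]: print(proj('wrist',p).round(1))
import json;json.dump({k:np.array(v).tolist() for k,v in get_calibration('wrist').items()},open('w3.json','w'))
cv2.imwrite('pics/w6.png',im)
cv2.imwrite('pics/w6c.png',cv2.resize(im,(800,600),interpolation=cv2.INTER_CUBIC))
```

```text
tcp [0.4749 0.1155 0.2471] y-heading -0.688 q [ 0.09 -0.28  1.93  0.    1.49  0.77] F [ 0.1  0.3 -0.5] w 1.001 gf 0.0 t 13.3
tool units [-0.002  0.005  0.961]
twist units total 0.02
dial_grip [([0.481, 0.121, 0.123], 0.67), ([0.451, 0.267, 0.145], 0.66)]
[260.  204.4]
[259.9 233. ]
[260.1 173.6]
```

View pics/w6c.png

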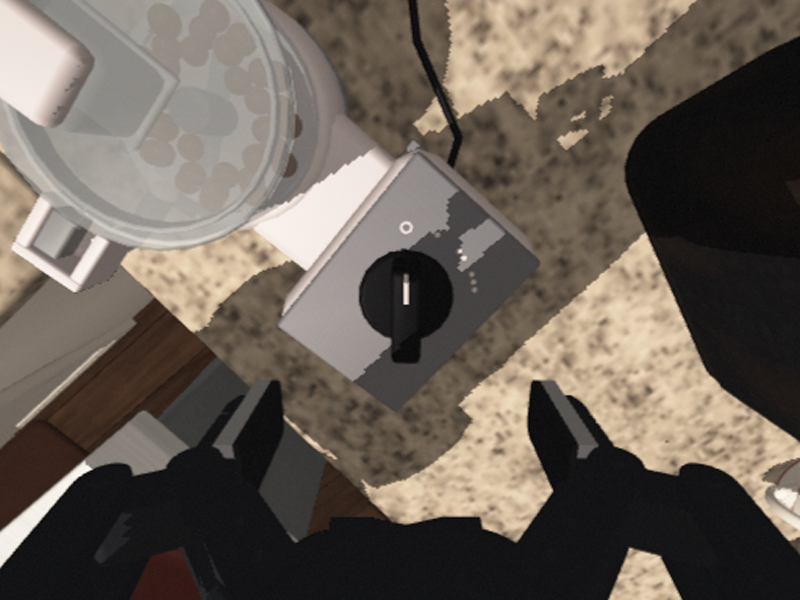

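The bar is vertical at column 406 of the enlarged picture (260 in the original). It spans rows 170–232 against the predicted 173–233, so it is centred and aligned. The pointer is at off. I'll descend and grip.

Call:
apply_moves:
  targets:
    - {"translation":[0,0,0.3],"twist":0,"hand":1}
    - {"translation":[0,0,0.35],"twist":0,"hand":1}
    - {"translation":[0,0,0.2],"twist":0,"hand":1}
    - {"translation":[0,0,0.08],"twist":0,"hand":1}
    - {"translation":[0,0,0],"twist":0,"hand":1}

```text
time: 13.9
tool_pos: [0.4745, 0.1149, 0.1536]
tool_rot: [-0.0, 0.905, 0.426, -0.001]
contact_force: [0.0, 1.2, 0.9]
gripper_width: 1.0
grasp_force: 0.0
```

Call:
apply_moves:
  targets:
    - {"translation":[0,0,0],"twist":0,"hand":0}
    - {"translation":[0,0,0],"twist":0,"hand":0}
    - {"translation":[0,0,0],"twist":0,"hand":0}
    - {"translation":[0,0,0],"twist":0,"hand":0}
    - {"translation":[0,0,0],"twist":0,"hand":0}
    - {"translation":[0,0,0],"twist":0,"hand":0}
    - {"translation":[0,0,0],"twist":0,"hand":0}

```text
time: 14.6
tool_pos: [0.4751, 0.1153, 0.1556]
tool_rot: [-0.0, 0.905, 0.426, -0.0]
contact_force: [-3.9, 1.9, 5.3]
gripper_width: 0.174
grasp_force: 59.8
```

Run:
```python
from h import *
plan([.475,.115,.151],-.69);print(state()['ft_torque'])
```

```text
tcp [0.4751 0.1153 0.1556] y-heading -0.691 q [ 0.09 -0.2   2.02  0.    1.32  0.78] F [-3.9  1.9  5.3] w 0.174 gf 59.8 t 14.6
tool units [-0.003  0.001  0.046]
twist units total -0.01
[ 0.30724059  0.62199631 -0.0381502 ]
```

Call:
apply_moves:
  targets:
    - {"translation":[0,0,0],"twist":0.7,"hand":0}
    - {"translation":[0,0,0],"twist":0.7,"hand":0}
    - {"translation":[0,0,0],"twist":0.7,"hand":0}
    - {"translation":[0,0,0],"twist":0.7,"hand":0}
    - {"translation":[0,0,0],"twist":0.7,"hand":0}
    - {"translation":[0,0,0],"twist":0.7,"hand":0}
    - {"translation":[0,0,0],"twist":0.7,"hand":0}

```text
time: 15.3
tool_pos: [0.4749, 0.1154, 0.1556]
tool_rot: [-0.001, 0.981, 0.192, -0.0]
contact_force: [-4.6, 3.3, 6.6]
gripper_width: 0.178
grasp_force: 59.9
```

Call:
apply_moves:
  targets:
    - {"translation":[0,0,0],"twist":0.7,"hand":0}
    - {"translation":[0,0,0],"twist":0.7,"hand":0}
    - {"translation":[0,0,0],"twist":0.7,"hand":0}
    - {"translation":[0,0,0],"twist":0.7,"hand":0}
    - {"translation":[0,0,0],"twist":0.7,"hand":0}
    - {"translation":[0,0,0],"twist":0.7,"hand":0}
    - {"translation":[0,0,0],"twist":0.7,"hand":0}
    - {"translation":[0,0,0],"twist":0.7,"hand":0}

```text
time: 16.1
tool_pos: [0.4749, 0.1157, 0.1556]
tool_rot: [-0.001, 0.996, -0.086, -0.001]
contact_force: [-4.2, 3.4, 6.4]
gripper_width: 0.173
grasp_force: 59.9
```

Call:
apply_moves:
  targets:
    - {"translation":[0,0,0],"twist":0.7,"hand":0}
    - {"translation":[0,0,0],"twist":0.7,"hand":0}
    - {"translation":[0,0,0],"twist":0.7,"hand":0}
    - {"translation":[0,0,0],"twist":0.7,"hand":0}
    - {"translation":[0,0,0],"twist":0.4,"hand":0}
    - {"translation":[0,0,0],"twist":0,"hand":0}
    - {"translation":[0,0,0],"twist":0,"hand":0}

```text
time: 16.8
tool_pos: [0.4749, 0.1158, 0.1556]
tool_rot: [-0.001, 0.97, -0.242, -0.001]
contact_force: [-4.1, 3.5, 5.8]
gripper_width: 0.178
grasp_force: 59.9
```

Run:
```python
from h import *
plan([.475,.115,.1556],-.69-1.37);print(state()['ft_torque'])
im=grab_frame('wrist')[:,:,::-1].copy();cv2.imwrite('pics/w7.png',im)
import json;json.dump({k:np.array(v).tolist() for k,v in get_calibration('wrist').items()},open('w3.json','w'))
top=grab_frame('top');
for cam,q in [('scene','lid_rim'),('top','lid_rim'),('top','mug')]:
    grab_frame(cam);print(cam,q,[(np.round(r['point'],3).tolist(),round(r['score'],2)) for r in recognise(cam,q)[:2]])
```

```text
tcp [0.4749 0.1158 0.1556] y-heading -2.061 q [ 0.09 -0.2   2.02  0.    1.32  2.15] F [-4.1  3.5  5.8] w 0.178 gf 59.9 t 16.8
tool units [0.005 0.007 0.   ]
twist units total -0.01
[0.55597742 0.80694016 0.02398985]
scene lid_rim [([0.433, 0.265, 0.146], 0.73)]
top lid_rim [([0.437, 0.277, 0.146], 0.81)]
top mug [([0.637, -0.342, 0.086], 0.67)]
```

Run:
```python
from circ import *
im=cv2.imread('pics/w7.png').max(2).astype(float)
for r in (.006,.012,.018,.023):
    th=np.arange(-1.0,.1,.05);  # world heading
    q=proj(np.c_[.4749+r*np.cos(th),.1156+r*np.sin(th),np.full(th.size,.16)])
    s=map_coordinates(im,[q[:,1],q[:,0]],order=1);print(r,dict(zip(th.round(2).tolist(),s.round().astype(int).tolist())))
```

```text
0.006 {-1.0: 20, -0.95: 19, -0.9: 19, -0.85: 20, -0.8: 19, -0.75: 19, -0.7: 19, -0.65: 18, -0.6: 18, -0.55: 18, -0.5: 18, -0.45: 19, -0.4: 20, -0.35: 21, -0.3: 21, -0.25: 20, -0.2: 20, -0.15: 20, -0.1: 22, -0.05: 21, 0.0: 20, 0.05: 20}
0.012 {-1.0: 20, -0.95: 21, -0.9: 20, -0.85: 18, -0.8: 19, -0.75: 18, -0.7: 21, -0.65: 20, -0.6: 77, -0.55: 161, -0.5: 171, -0.45: 166, -0.4: 121, -0.35: 42, -0.3: 21, -0.25: 19, -0.2: 19, -0.15: 19, -0.1: 20, -0.05: 21, 0.0: 19, 0.05: 22}
0.018 {-1.0: 92, -0.95: 32, -0.9: 18, -0.85: 18, -0.8: 18, -0.75: 20, -0.7: 21, -0.65: 21, -0.6: 19, -0.55: 127, -0.5: 171, -0.45: 156, -0.4: 45, -0.35: 21, -0.3: 21, -0.25: 21, -0.2: 21, -0.15: 20, -0.1: 20, -0.05: 29, 0.0: 98, 0.05: 116}
0.023 {-1.0: 115, -0.95: 116, -0.9: 76, -0.85: 35, -0.8: 18, -0.75: 19, -0.7: 19, -0.65: 20, -0.6: 19, -0.55: 55, -0.5: 173, -0.45: 137, -0.4: 20, -0.35: 21, -0.3: 19, -0.25: 19, -0.2: 19, -0.15: 20, -0.1: 55, -0.05: 106, 0.0: 116, 0.05: 87}
```

The pointer line reads a heading of −0.485 against 0.88 at off. That is about 1.37 rad of turn, so the dial is held on pulse, and the lid is still seated.

```bash
python3 -c "
from plant import job_done
print(job_done())"
```

```text
the job is handed in; nothing more can be done
None
```

The job is handed in: the lid is on the bowl with its tongue in the handle pocket, and the arm is still holding the dial on pulse (about 1.37 rad); the honey jar, small bowl, spoon and mug were not touched.

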